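# Hang two part carriers on the inspection rail

## Task

Hang both trolley carriers, with their turned bushes still lying in the trays, on the closed rail: bring each to the rail's open end, run its wheels in there and slide it along. The blue one goes in first and fully home against the red end plate, then the orange one until its tray is up against (or within a finger's breadth of) the blue one's; let go of both and leave the things standing around where they are.

Things in the scene. Friction and masses are not known exactly. Their poses are not given: they have to be found in the camera images.
- blue_grip (a point): Centre of the blue grip fin on top of the blue trolley carrier. Axes: z up; y = the way its wheels roll; x = toward the open back of its C-frame. Fin: 14 mm thick (y), 50 long (x), 46 high; top 160 mm, this point 137.5 mm above the tray's underside. Pinch it from above across the 14 mm. The carrier stands loose on the table; about 0.22 kg (+-30 %) with its mass nearly under the fin.
- blue_head (a point): Centre of the blue carrier's wheel head, 62.5 mm straight below blue_grip, 75 mm above the tray's underside; same axes. Four fixed black wheels, 22 mm diameter, axles along x; the head measures 32 (x), 52 (y), 22 (z) mm. It stands on a neck 5 mm thick (x) and 30 mm long (y).
- blue_front (a point): Middle of the blue front plate of the blue C-frame, 33.5 mm in front (-x) of and 15 mm below blue_head; same axes. Plate 5 mm thick, 36 wide, from tray to top. A top arm (107 to 115 mm above the tray's underside) runs back from it to the fin, a lower arm (42 to 50 mm) to the neck. Tray below: 72 (x) by 76 (y) mm, centred under the fin, rim 13 mm high.
- blue_bush_centre (a point): Centre of the loose turned aluminium bush lying in the blue carrier's tray: 58 mm diameter, 16 mm high, 0.044 kg. Tray floor 4 mm thick. Lying flat, its centre is 63 mm below blue_head.
- orange_grip (a point): Centre of the orange grip fin on top of the orange trolley carrier. Axes: z up; y = the way its wheels roll; x = toward the open back of its C-frame. Fin: 14 mm thick (y), 50 long (x), 46 high; top 160 mm, this point 137.5 mm above the tray's underside. Pinch it from above across the 14 mm. The carrier stands loose on the table; about 0.22 kg (+-30 %) with its mass nearly under the fin.
- orange_head (a point): Centre of the orange carrier's wheel head, 62.5 mm straight below orange_grip, 75 mm above the tray's underside; same axes. Four fixed black wheels, 22 mm diameter, axles along x; the head measures 32 (x), 52 (y), 22 (z) mm. It stands on a neck 5 mm thick (x) and 30 mm long (y).
- orange_front (a point): Middle of the orange front plate of the orange C-frame, 33.5 mm in front (-x) of and 15 mm below orange_head; same axes. Plate 5 mm thick, 36 wide, from tray to top. A top arm (107 to 115 mm above the tray's underside) runs back from it to the fin, a lower arm (42 to 50 mm) to the neck. Tray below: 72 (x) by 76 (y) mm, centred under the fin, rim 13 mm high.
- orange_bush_centre (a point): Centre of the loose turned aluminium bush lying in the orange carrier's tray: 58 mm diameter, 16 mm high, 0.044 kg. Tray floor 4 mm thick. Lying flat, its centre is 63 mm below orange_head.
- rail: Fixed straight aluminium C-rail on two posts. Origin on the table under the rail's middle; z up, +y from the open mouth to the closed end, x across, away from the robot. Posts and base stand behind it, 50 to 106 mm from its middle line in +x, joined by brackets, so a carrier's frame passes round the front (-x) of the rail, its tray below the rail and its fin above.
- rail_mouth (a point): Middle of the open end's inside section, 113 mm above the table; axes as rail. Rail 220 mm long; outside 48 wide, 95 to 131 mm above the table; inside 40 wide, 28 high (wheels run on the lips at 99 mm). Slot 14 mm wide along the underside for the neck. Two yellow plates stand out 17 mm from the mouth and flare out at its sides. A running carrier's head centre is at 110 mm, grip at 172.5, tray underside at 35.
- rail_stop (a point): Inner face of the red plate that shuts the far (+y) end, at the middle of the inside section, 220 mm from rail_mouth; same axes. A head fully home touches it, its centre 26 mm short of it. With the two trays touching, the second head is 76 mm behind the first.
- oiler_centre (a point): Bystander: small cream oil bottle with a red needle top, 27 mm across, 102 mm tall, standing; this point is at its middle, 51 mm above the table.
- dispenser_centre (a point): Bystander: white plastic dispenser bottle with a dish top, 66 mm across, 143 mm tall, standing; this point is at its middle, 71.5 mm above the table.
- stamp_centre (a point): Bystander: black and dark grey hand stamp with a white label, 34 x 52 mm, 60 mm tall, standing; this point is at its middle, 30 mm above the table.
- tape_centre (a point): Bystander: roll of brown tape lying flat, 92 mm across, 48 mm high; this point is at its middle, 24 mm above the table.

How it is judged:
On the way, in this order (a step that is already met when the one before it is completed fails the run):
1. the blue carrier hangs in the rail, home against the end plate, while the orange one is still off the rail (y of blue_head in the frame of rail_stop between -0.034 and -0.018 m and x of blue_head in the frame of rail_stop between -0.008 and 0.008 m and z of blue_head in the frame of rail_stop between -0.009 and 0.009 m and angle between blue_head's own z axis and vertical below 0.15 rad and distance between orange_head and rail_mouth above 0.03 m and not (y of orange_head in the frame of rail_stop between -0.22 and 0 m and x of orange_head in the frame of rail_stop between -0.008 and 0.008 m and z of orange_head in the frame of rail_stop between -0.009 and 0.009 m and angle between orange_head's own z axis and vertical below 0.15 rad)), for 0.2 s.
2. the orange carrier hangs in the rail close behind the blue one (y of orange_head in the frame of rail_stop between -0.13 and -0.09 m and x of orange_head in the frame of rail_stop between -0.008 and 0.008 m and z of orange_head in the frame of rail_stop between -0.009 and 0.009 m and angle between orange_head's own z axis and vertical below 0.15 rad and distance between blue_head and orange_head between 0.065 and 0.095 m), for 0.2 s.
At the end, for the whole second after the job is handed in: Blue head in the rail within 8 mm of touching the end plate; orange head in the rail 65 to 95 mm behind it (trays touching or up to about 19 mm apart); both plumb within 0.15 rad, released, each with its bush lying in its tray (all of step 2 and y of blue_head in the frame of rail_stop between -0.034 and -0.018 m and x of blue_head in the frame of rail_stop between -0.008 and 0.008 m and z of blue_head in the frame of rail_stop between -0.009 and 0.009 m and angle between blue_head's own z axis and vertical below 0.15 rad and z of blue_bush_centre in the frame of blue_head between -0.07 and -0.055 m and distance between blue_bush_centre and blue_head below 0.066 m and z of orange_bush_centre in the frame of orange_head between -0.07 and -0.055 m and distance between orange_bush_centre and orange_head below 0.066 m).
It fails at once if the oiler was pushed more than 25 mm or knocked over (distance of oiler_centre from where it was at the start of the episode above 0.025 m or angle between oiler_centre's own z axis and vertical above 0.5 rad).
It fails at once if the dispenser was pushed more than 25 mm or knocked over (distance of dispenser_centre from where it was at the start of the episode above 0.025 m or angle between dispenser_centre's own z axis and vertical above 0.5 rad).
It fails at once if the stamp was pushed more than 25 mm or knocked over (distance of stamp_centre from where it was at the start of the episode above 0.025 m or angle between stamp_centre's own z axis and vertical above 0.5 rad).
It fails at once if the tape was pushed more than 25 mm or knocked over (distance of tape_centre from where it was at the start of the episode above 0.025 m or angle between tape_centre's own z axis and vertical above 0.5 rad).
It also fails if it takes over 72 s, if anything falls off the work surface, if the arm or the gripper's body presses on something with over 40 N, if the wrist force passes 120 N, or if a joint passes its speed limit or range.

## Robot

A 6-joint arm with a two-finger parallel gripper is mounted at the origin on a cart in front of the work surface, level with it; the furniture and walls round the work are solid. World frame = base frame: x ahead of the robot, y to its left, z up, the work surface at z = 0. Lengths are in m, angles in rad, forces in N, time in s.
With the tool pointing down it reaches from about 0.325 to 0.9 m from the base axis. Payload 6.1 kg.
Tool frame: the origin (TCP) lies midway between the tips of the shut fingers; the grasp point (between the pads) lies 19 mm behind it; z points along the fingers, y is the line along which they close (so a half turn about z gives the same grasp; the last joint's range is limited). The gripper opens to 85 mm and grips with 20 to 120 N. Pads are 22 mm wide; open, the fingers measure 114 mm over their backs; the gripper's body (76 mm by 85 mm) begins 54 mm behind the grasp point. The pads swing forward as they close: fully open they stand 13 mm farther back than shut.
Start: joints at [-1.323, 0.22, 1.526, -0, 1.395, -0.126], TCP at [0.228, -0.582, 0.194] pointing down, gripper open.
Joint ranges: [-2.98, 2.98], [-0.91, 2.08], [0.09, 2.57], [-1.24, 4.39], [0.2, 2.65], [-2.68, 2.68]. Speed limits (rad/s): [2.57, 2.57, 3.01, 3.14, 3.14, 3.14].

## Interface

Orientations are given as a rotation vector (axis times angle).
In Python, from workcell import arm gives the robot as it stands. The module is installed in compiled form; this text tells all that it offers.
- The arm moves only by the tool play_rows, never from a script. Its argument "plan" is one flat list of numbers, 5 for each row, row after row: the finger opening in m, from 0 to 0.0854, then the shift along the tool's x, y, z in m, then the turn about the tool's z in degrees. A call has 1 to 5 rows; each row shifts and turns the commanded pose from where the row before left it, along the tool's axes as they then stand; what a row does not reach is not made up. A row lasts 1/10 s, in which the tool goes at most 50 mm and 8.59 degrees, less where a joint would pass 70% of its speed; a pose out of reach is approached as far as the arm can. A call is refused whole if a number of a shift passes 0.05 or a number of a turn 8.59, either way. A call with a gripper value outside its range is refused whole. The fingers move at their own pace and stop on an object; "grip_force" is the grip in N (left out, the last holds). Time passes only in rows, so rows that do not move let the fingers close. It gives the time, the measured TCP pose, the force, the opening and the grip force at its end, in the units of the state.
- arm.sense(): the state, without advancing time (a new reading comes with each control period).
- arm.snapshot(name): name is "scene" or "top" or "wrist"; returns the picture (400x640x3 uint8, red, green, blue); there is no depth.
- arm.camera_params(name): a dict with "intrinsics" (3x3 intrinsics, pixels), "pose" (4x4, takes a point from camera to world coordinates). Camera axes: x right, y down, z forward; pixel columns grow to the right and rows downward; lengths in m; the calibration is good to about 2 mm. The wrist camera is an equidistant fisheye: a pixel r from the principal point sees the ray r / f radians off the axis. A picture is of the moment at which its call begins: read the wrist's pose just before it. camera_params takes no time and is no camera call; for the wrist camera it gives the pose at the moment of the call.
- arm.finish_job(): hands the job in; it is judged then, once.
The state is a dict: "time": time; "joint_positions": joint angles; "qvel": joint speeds; "effort": joint torques, N m; "ee_pos": TCP position; "tcp_rot": TCP orientation; "ft_force": force on the tool from outside, world axes, zero at the start; "torque": the same for the moment, N m; "gripper_width": finger opening in m; "gripper_force": force on a finger pad.
Only numpy, scipy, OpenCV 4.12 (cv2) and the standard library are available. Lean on these libraries where they do the work, as an engineer would, in place of code of your own. Each camera call takes 0.05 s, during which the arm holds its last target. There are 200 camera calls.

## Working session

There is one attempt and no reset: what is moved stays moved. The work goes in short steps, Python scripts to look and compute and a tool call to move; the robot and the scene stay as the last step left them, time stands still between calls to the robot, and variables do not carry over. Pictures are saved under pics/ and viewed, at most 10 in all, crops included, and the job is handed in when it is done.

Besides the shell and the picture viewer there is one more tool, called after "Call:" as name(argument=value, ...), one argument or row to a line, values as JSON. play_rows: Moves the arm, as the interface text tells. Its arguments: {"type":"object","properties":{"plan":{"type":"array"},"grip_force":{"type":"number"}},"required":["plan"]}

```bash
mkdir -p pics
python3 - <<'E'
from workcell import arm
import cv2,numpy as np
s=arm.sense();print(s['time'],s['ee_pos'],s['tcp_rot'],s['gripper_width'])
for n in('scene','top'):
    p=arm.camera_params(n);print(n,p['intrinsics'],np.round(p['pose'],4).tolist())
    cv2.imwrite(f'pics/{n}0.png',arm.snapshot(n)[:,:,::-1])
E
```

```text
0.0 [ 0.22802222 -0.58118374  0.19269268] [-3.08497853e+00 -5.83339585e-01  2.21212096e-04] 0.08537881414319164
scene [[416.39955714   0.         319.25867529]
 [  0.         416.39955714 201.05573611]
 [  0.           0.           1.        ]] [[-0.8681, -0.1991, 0.4547, 0.0935], [-0.4957, 0.3954, -0.7733, 0.7681], [-0.0259, -0.8967, -0.4419, 0.5674], [0.0, 0.0, 0.0, 1.0]]
top [[389.65848957   0.         317.22159042]
 [  0.         389.65848957 207.44667265]
 [  0.           0.           1.        ]] [[0.0217, -0.995, 0.0973, 0.4641], [-0.9996, -0.0231, -0.0132, -0.0089], [0.0154, -0.0969, -0.9952, 1.1745], [0.0, 0.0, 0.0, 1.0]]
```

View pics/scene0.png

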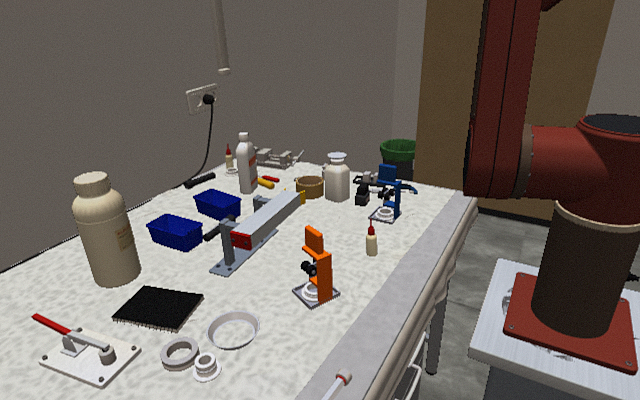

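View pics/top0.png

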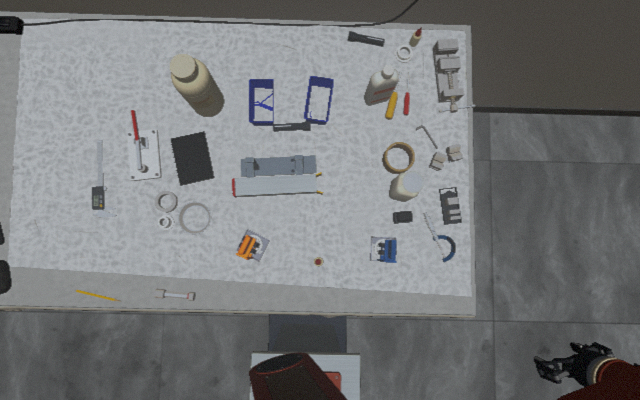

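The scene view shows the rail in the middle, with its red end at about (240,240) and its mouth at about (303,197). Orange is at about (316,265), blue at about (390,195). In the top view the rail runs from (234,187) red to (320,182) mouth, with orange at (252,245) and blue at (384,249). The oiler is at (318,261), the stamp at (402,217), and the dispenser at (405,185).

```bash
cat > h.py <<'E'
import cv2,numpy as np
from workcell import arm
def ray(n,uv,P=None):
    P=P or arm.camera_params(n);K=P['intrinsics'];T=P['pose']
    d=T[:3,:3]@np.array([(uv[0]-K[0,2])/K[0,0],(uv[1]-K[1,2])/K[1,1],1]);return T[:3,3],d
def onz(n,uv,z):
    o,d=ray(n,uv);return o+d*(z-o[2])/d[2]
def proj(n,p):
    P=arm.camera_params(n);K=P['intrinsics'];T=P['pose'];c=T[:3,:3].T@(np.array(p)-T[:3,3]);c=K@c;return c[:2]/c[2]
E
python3 - <<'E'
import cv2
t=cv2.imread('pics/top0.png');s=cv2.imread('pics/scene0.png')
R=lambda im,x,y,w,h,k:cv2.resize(im[y:y+h,x:x+w],(w*k,h*k),interpolation=cv2.INTER_CUBIC)
import numpy as np
a=R(t,222,145,200,75,4);b=R(t,232,225,50,45,8);c=R(t,362,225,50,45,8)
cv2.imwrite('pics/c1.png',np.vstack([a[:240],np.hstack([b,c])[:360]]))
E
```

```text
(no output)
```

View pics/c1.png

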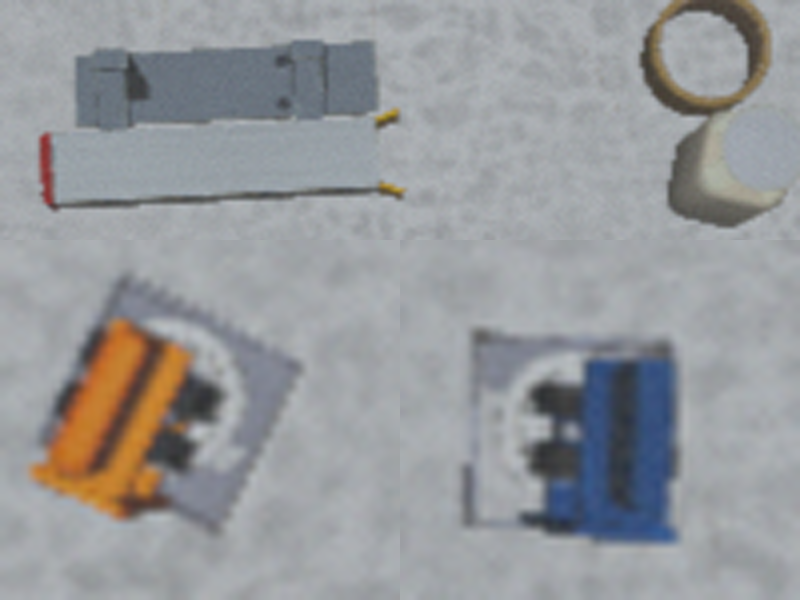

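The crop shows the blue fin top (637–677, 362–515), and the orange fin along (60,470)–(125,325), turned about 28°. The rail roof runs from (52,135/207) at the red end to (378,120/188) at the mouth.

Run:
```python
from h import *
f=lambda c,x0,y0,k,cx,cy:(x0+(c[0]-cx+.5)/k-.5,y0+(c[1]-cy+.5)/k-.5)
A=lambda c,z:onz('top',f(c,222,145,4,0,0),z)[:2]
B=lambda c,z:onz('top',f(c,232,225,8,0,240),z)[:2]
C=lambda c,z:onz('top',f(c,362,225,8,400,240),z)[:2]
pr=lambda *a:print(*[np.round(x,4) for x in a])
print('rail');r=[A(c,.131) for c in((52,135),(52,207),(378,120),(378,188))];pr(*r)
print('red');pr(A((42,135),.131),A((46,206),.131))
print('blue fin');pr(*[C(c,.16) for c in((637,362),(677,362),(637,515),(677,515))])
print('blue tray');pr(*[C(c,.013) for c in((473,332),(677,343),(467,523))])
print('or tray');pr(*[B(c,.013) for c in((125,275),(300,365),(218,532))])
im=cv2.cvtColor(cv2.imread('pics/top0.png'),cv2.COLOR_BGR2HSV)
for n,lo,hi,z in(('or',(5,150,120),(20,255,255),.16),('bl',(100,140,60),(125,255,255),.16)):
    m=cv2.inRange(im,lo,hi);m[:225]=0;m[270:]=0;m[:,:232]=0;m[:,412:]=0
    v=im[...,2]; print(n); 
    ys,xs=np.nonzero(m);print(cv2.minAreaRect(np.c_[xs,ys].astype(np.float32)),len(xs))
print('oiler',onz('top',(318,261),.10),'disp',onz('top',(410,180),.143),'stamp',onz('top',(402,216),.06),'tape',onz('top',(398,156),.048))
# scene checks
ims=cv2.cvtColor(cv2.imread('pics/scene0.png'),cv2.COLOR_BGR2HSV)
s=cv2.imread('pics/scene0.png');t=lambda x,y,w,h,k:cv2.resize(s[y:y+h,x:x+w],(w*k,h*k),interpolation=cv2.INTER_CUBIC)
cv2.imwrite('pics/c2.png',np.hstack([t(285,220,60,90,6),np.vstack([t(360,160,50,65,6),t(290,185,50,25,6)])]))
```

```text
rail
[0.6398 0.202 ] [0.5908 0.2   ] [ 0.6554 -0.0179] [ 0.6089 -0.0189]
red
[0.6396 0.2088] [0.5914 0.204 ]
blue fin
[ 0.4831 -0.2167] [ 0.4834 -0.2298] [ 0.4337 -0.2169] [ 0.434  -0.2299]
blue tray
[ 0.4956 -0.1856] [ 0.4932 -0.2618] [ 0.425  -0.1839]
or tray
[0.5086 0.1823] [0.4767 0.1163] [0.4148 0.1444]
or
((246.98907470703125, 247.0949249267578), (13.109448432922363, 21.92963218688965), 25.016895294189453) 211
bl
((387.5, 251.0), (20.0, 13.0), 90.0) 76
oiler [ 0.42203354 -0.02854797  0.1       ] disp [ 0.64479145 -0.2704189   0.143     ] stamp [ 0.55393431 -0.26821     0.06      ] tape [ 0.73227869 -0.25904955  0.048     ]
```

View pics/c2.png

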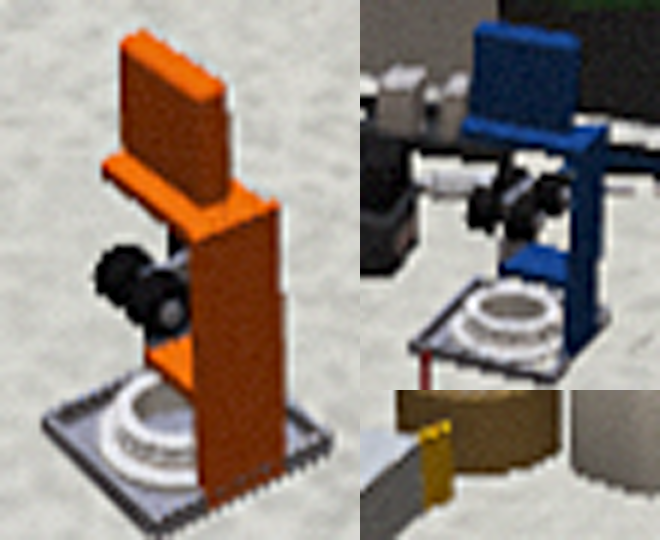

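Call:
play_rows(
  plan=[0.085, 0, 0, -0.005, 7.7, 0.085, 0, 0, -0.005, 7.7, 0.085, 0, 0, 0, 7.6, 0.085, 0.0245, -0.0405, 0, 0, 0.085, 0.0245, -0.0405, 0, 0],
  grip_force=60,
)

```text
time: 0.6
ee_pos: [0.2791, -0.5015, 0.2028]
tcp_rot: [-3.14, 0.048, 0.001]
ft_force: [1.5, 0.4, -0.4]
gripper_width: 0.0848
gripper_force: 0.0
```

Call:
play_rows(
  plan=[0.085, 0.0245, -0.0405, 0, 0, 0.085, 0.0245, -0.0405, 0, 0, 0.085, 0.0245, -0.0405, 0, 0, 0.085, 0.0245, -0.0405, 0, 0, 0.085, 0.0245, -0.0405, 0, 0],
)

```text
time: 1.1
ee_pos: [0.408, -0.3013, 0.2035]
tcp_rot: [-3.141, 0.044, 0.0]
ft_force: [1.4, -0.5, -0.1]
gripper_width: 0.0852
gripper_force: 0.0
```

Call:
play_rows(
  plan=[0.085, 0.0245, -0.0405, 0, 0, 0.085, 0.0245, -0.0405, 0, 0, 0.085, 0, 0, 0, 0, 0.085, 0, 0, 0, 0],
)

```text
time: 1.5
ee_pos: [0.4589, -0.2226, 0.2034]
tcp_rot: [3.141, -0.039, -0.001]
ft_force: [0.3, -0.6, -0.9]
gripper_width: 0.0848
gripper_force: 0.0
```

```bash
cat >> h.py <<'E'
def err(x,y,z,psi):
    "shift in tool axes (then-turned frame) and turn needed to bring TCP to x,y,z heading psi deg"
    s=arm.sense();R=cv2.Rodrigues(np.array(s['tcp_rot']))[0];h=np.degrees(np.arctan2(R[1,0],R[0,0]))
    d=np.array([x,y,z])-s['ee_pos'];p=np.radians(psi)
    print('t',s['time'],'pos',np.round(s['ee_pos'],4),'hd',round(h,2),'tilt',np.round(R[:,2],3),'w',round(s['gripper_width'],4),'F',np.round(s['ft_force'],1))
    print('shift x %.1f y %.1f z %.1f mm turn %.2f'%(1e3*(d[0]*np.cos(p)+d[1]*np.sin(p)),1e3*(d[0]*np.sin(p)-d[1]*np.cos(p)),-1e3*d[2],h-psi))
E
python3 - <<'E'
from h import *
err(.459,-.223,.123,-1.6)
p=arm.camera_params('wrist');print(p['intrinsics'],np.round(p['pose'],3))
cv2.imwrite('pics/w1.png',arm.snapshot('wrist')[:,:,::-1])
E
```

```text
t 1.5 pos [ 0.4589 -0.2226  0.2034] hd -1.41 tilt [-0.001 -0.    -1.   ] w 0.0848 F [ 0.3 -0.6 -0.9]
shift x 0.1 y 0.4 z 80.4 mm turn 0.19
[[309.70691629   0.         319.65367714]
 [  0.         309.70691629 201.28285579]
 [  0.           0.           1.        ]] [[-0.024 -0.96  -0.277  0.529]
 [-1.     0.023  0.007 -0.224]
 [-0.     0.277 -0.961  0.383]
 [ 0.     0.     0.     1.   ]]
```

View pics/w1.png

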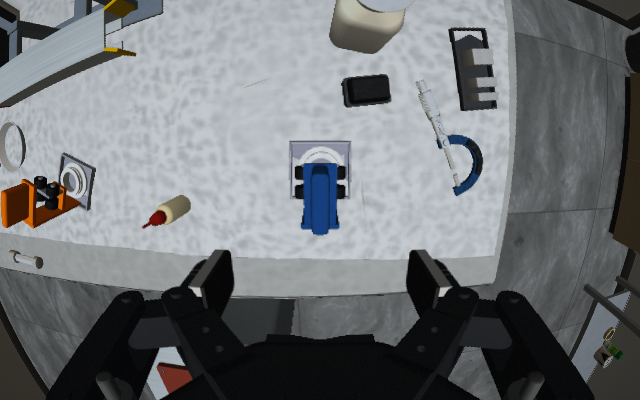

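The wrist view shows the blue fin centred at column 320 and squarely between the fingers, so I'll go down and grip.

Call:
play_rows(
  plan=[0.085, 0, 0, 0.04, 0, 0.085, 0, 0, 0.04, 0, 0.085, 0, 0, 0, 0, 0.05, 0, 0, 0, 0, 0.02, 0, 0, 0, 0],
)

```text
time: 2.05
ee_pos: [0.4597, -0.2253, 0.1262]
tcp_rot: [3.139, -0.046, 0.004]
ft_force: [0.8, 0.3, 0.5]
gripper_width: 0.0585
gripper_force: 0.0
```

Call:
play_rows(
  plan=[0.005, 0, 0, 0, 0, 0.005, 0, 0, 0, 0, 0.005, 0, 0, 0, 0, 0.005, 0, 0, 0, 0, 0.005, 0, 0, 0, 0],
)

```text
time: 2.55
ee_pos: [0.4588, -0.2235, 0.124]
tcp_rot: [3.141, -0.043, 0.0]
ft_force: [0.6, -0.7, -0.5]
gripper_width: 0.0054
gripper_force: 0.0
```

Call:
play_rows(
  plan=[0.005, 0, 0, -0.01, 0, 0.005, 0, 0, -0.01, 0, 0.005, 0, 0, -0.01, 0, 0.005, 0, 0, -0.01, 0, 0.005, 0, 0, 0, 0],
)

```text
time: 3.05
ee_pos: [0.4599, -0.2244, 0.1663]
tcp_rot: [3.139, -0.043, 0.005]
ft_force: [-0.1, -0.1, 0.5]
gripper_width: 0.0049
gripper_force: 0.0
```

Run:
```python
from h import *
err(.6368,-.0782,.16,4.4)
im=arm.snapshot('top')[:,:,::-1];s=arm.snapshot('scene')[:,:,::-1]
c=lambda s,x,y,w,h,k:cv2.resize(s[y:y+h,x:x+w],(w*k,h*k),interpolation=cv2.INTER_CUBIC)
cv2.imwrite('pics/c3.png',c(s,285,150,130,90,6))
```

```text
t 3.05 pos [ 0.4599 -0.2244  0.1663] hd -1.58 tilt [ 0.003 -0.002 -1.   ] w 0.0049 F [-0.1 -0.1  0.5]
shift x 187.6 y -132.2 z 6.3 mm turn -5.98
```

View pics/c3.png

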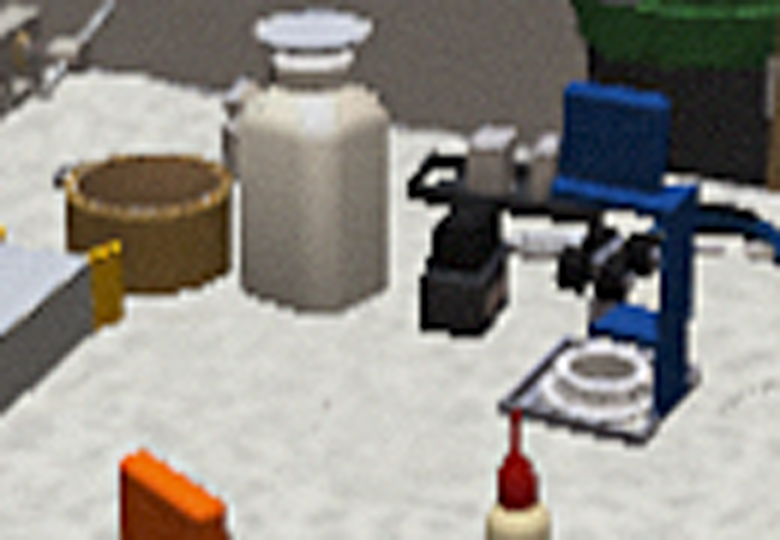

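Run:
```python
from h import *
err(.459,-.223,.123,-1.6)
o=[]
for n in('scene','top'):
    im=arm.snapshot(n)[:,:,::-1];cv2.imwrite(f'pics/{n}1.png',im)
    d=np.abs(im.astype(int)-cv2.imread(f'pics/{n}0.png')).max(2)>60
    ys,xs=np.nonzero(d);print(n,d.sum(),xs.min() if len(xs) else 0,xs.max() if len(xs) else 0,ys.min() if len(xs) else 0,ys.max() if len(xs) else 0)
    o.append(im)
w=arm.snapshot('wrist')[:,:,::-1]
cv2.imwrite('pics/c4.png',cv2.resize(np.vstack([np.hstack(o),np.hstack([w,w*0])]),(800,500)))
err(.459,-.223,.123,-1.6)
```

```text
t 3.15 pos [ 0.4589 -0.2237  0.1643] hd -1.58 tilt [ 0.001 -0.001 -1.   ] w 0.0049 F [-0.7 -0.1  0.1]
shift x 0.0 y -0.7 z 41.3 mm turn 0.02
scene 11967 364 639 0 240
top 15680 221 639 209 399
t 3.3 pos [ 0.4583 -0.2233  0.1632] hd -1.59 tilt [-0.001  0.001 -1.   ] w 0.005 F [0.2 0.5 0.1]
shift x 0.7 y -0.3 z 40.2 mm turn 0.01
```

View pics/c4.png

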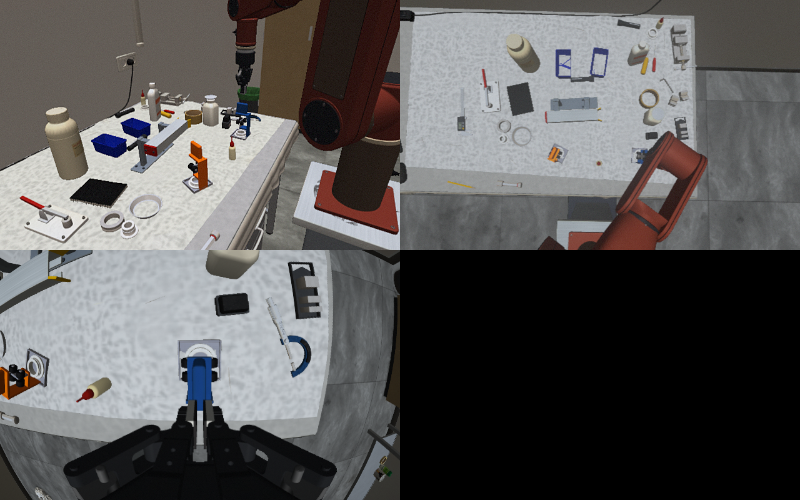

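Run:
```python
from h import *
P=arm.sense()['ee_pos'];print(P,proj('scene',P),proj('scene',[.459,-.223,.16]),proj('scene',[.459,-.223,0.0]))
s=cv2.imread('pics/scene1.png').copy()
w=arm.snapshot('wrist')[:,:,::-1];cv2.imwrite('pics/w2.png',w)
def fish(p):
    Q=arm.camera_params('wrist');c=Q['pose'][:3,:3].T@(np.array(p)-Q['pose'][:3,3]);K=Q['intrinsics'];t=np.arctan2(np.hypot(*c[:2]),c[2]);return K[:2,2]+K[0,0]*t*c[:2]/np.hypot(*c[:2])
print(fish(P),[fish([x,-.223,.16]) for x in(.434,.484)])
c=lambda s,x,y,w,h,k:cv2.resize(s[y:y+h,x:x+w],(w*k,h*k),interpolation=cv2.INTER_CUBIC)
cv2.imwrite('pics/c5.png',np.hstack([c(s,350,100,80,120,5),c(w,280,140,80,120,5)]))
```

```text
[ 0.45831382 -0.22331529  0.16318472] [388.6459046  162.75405351] [388.3032949  163.86914334] [385.63469707 216.57657423]
[320.76869364 229.17015219] [array([321.23780602, 261.58373678]), array([319.12520268, 187.79013192])]
```

View pics/c5.png

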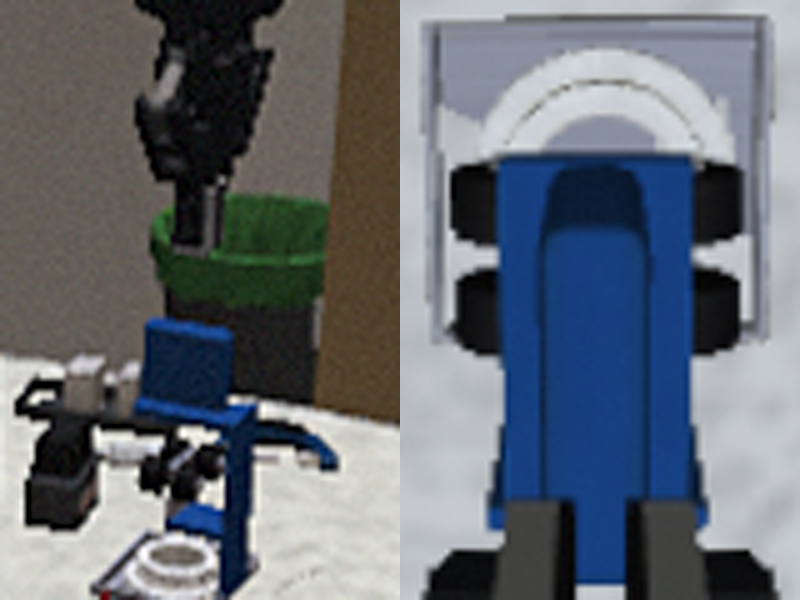

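The fingertips show at row 150 in the scene view, where the reported TCP projects to row 163. So the real tips sit about 39 mm above the reported TCP, and the fingers closed over the fin without touching it. I'll correct for that offset and try again.

Call:
play_rows(
  plan=[0.06, 0, 0, 0, 0, 0.06, 0, 0, 0, 0, 0.06, 0, 0, 0, 0, 0.06, 0, 0, 0, 0, 0.06, 0.001, 0, 0.02, 0],
)

```text
time: 3.85
ee_pos: [0.4617, -0.225, 0.1465]
tcp_rot: [3.138, -0.043, 0.008]
ft_force: [0.2, -0.1, 0.6]
gripper_width: 0.0601
gripper_force: 0.0
```

Call:
play_rows(
  plan=[0.06, 0, 0, 0.02, 0, 0.06, 0, 0, 0.02, 0, 0.06, 0, 0, 0.01, 0, 0.06, 0, 0, 0.006, 0, 0.06, 0, 0, 0, 0],
)

```text
time: 4.35
ee_pos: [0.4594, -0.2234, 0.0874]
tcp_rot: [-3.141, 0.043, 0.001]
ft_force: [0.2, -0.5, 0.6]
gripper_width: 0.0601
gripper_force: 0.0
```

Run:
```python
from h import *
err(.459,-.223,.087,-1.6)
s=arm.snapshot('scene')[:,:,::-1];w=arm.snapshot('wrist')[:,:,::-1]
c=lambda s,x,y,w,h,k:cv2.resize(s[y:y+h,x:x+w],(w*k,h*k),interpolation=cv2.INTER_CUBIC)
cv2.imwrite('pics/c6.png',np.hstack([c(s,350,100,80,120,5),c(w,240,140,160,240,2)[:480].repeat(1,0) if 0 else cv2.resize(w[140:380,200:440],(400,600))[:600]]))
```

```text
t 4.35 pos [ 0.4594 -0.2234  0.0874] hd -1.58 tilt [-0.001  0.001 -1.   ] w 0.0601 F [ 0.2 -0.5  0.6]
shift x -0.5 y -0.4 z 0.4 mm turn 0.02
```

View pics/c6.png

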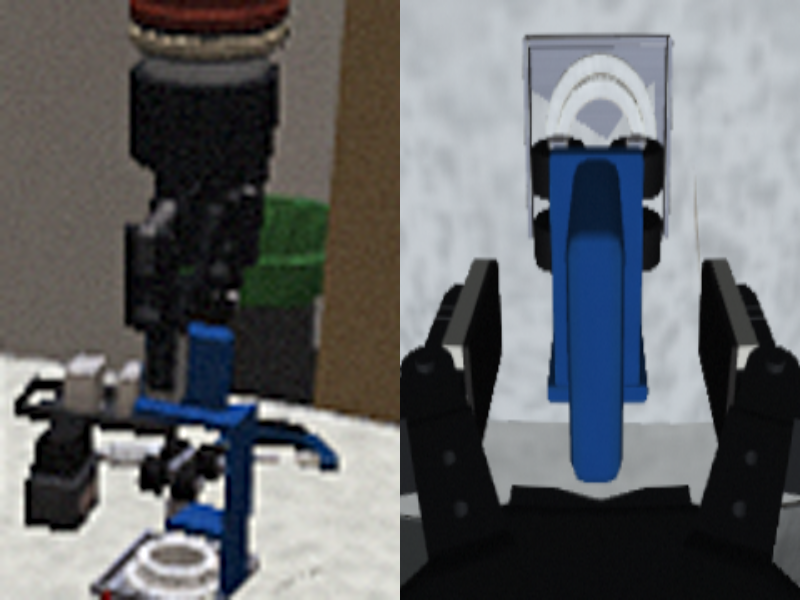

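The fin is now between the pads, and the near finger reaches almost down to the arm. Closing.

Call:
play_rows(
  plan=[0.03, 0, 0, 0, 0, 0.005, 0, 0, 0, 0, 0.005, 0, 0, 0, 0, 0.005, 0, 0, 0, 0, 0.005, 0, 0, 0, 0],
)

```text
time: 4.95
ee_pos: [0.46, -0.2235, 0.0883]
tcp_rot: [-3.141, 0.043, -0.001]
ft_force: [0.8, 1.8, 2.9]
gripper_width: 0.0131
gripper_force: 59.3
```

Call:
play_rows(
  plan=[0.005, 0, 0, 0, 0, 0.005, 0, 0, -0.005, 0, 0.005, 0, 0, -0.01, 0, 0.005, 0, 0, -0.01, 0, 0.005, 0, 0, -0.01, 0],
)

```text
time: 5.45
ee_pos: [0.4597, -0.2237, 0.1237]
tcp_rot: [3.141, -0.043, 0.0]
ft_force: [-0.2, -0.7, -3.0]
gripper_width: 0.0136
gripper_force: 58.4
```

Call:
play_rows(
  plan=[0.005, 0, 0, -0.01, 0, 0.005, 0, 0, 0, 0, 0.005, 0, 0, 0, 0],
)

```text
time: 5.75
ee_pos: [0.4599, -0.2238, 0.1332]
tcp_rot: [3.141, -0.043, 0.001]
ft_force: [1.2, 0.3, -3.3]
gripper_width: 0.0134
gripper_force: 58.5
```

```bash
cat >> h.py <<'E'
def fin(lo,hi,n='scene',box=(280,90,440,310)):
    im=cv2.cvtColor(arm.snapshot(n),cv2.COLOR_RGB2HSV);x0,y0,x1,y1=box
    m=cv2.inRange(im,lo,hi)[y0:y1,x0:x1];ys,xs=np.nonzero(m);return m,xs+x0,ys+y0
BL=((100,140,40),(125,255,255));OR=((4,150,80),(20,255,255))
E
python3 - <<'E'
from h import *
err(.6368,-.0782,.127,4.4)
m,xs,ys=fin(*BL,box=(350,120,420,240));print(len(xs),xs.min(),xs.max(),ys.min(),ys.max())
im=cv2.cvtColor(cv2.imread('pics/scene0.png'),cv2.COLOR_BGR2HSV)
m=cv2.inRange(im,*BL)[120:240,350:420];ys,xs=np.nonzero(m);print(len(xs),xs.min()+350,xs.max()+350,ys.min()+120,ys.max()+120)
E
```

```text
t 5.75 pos [ 0.4599 -0.2238  0.1332] hd -1.59 tilt [ 0.001 -0.    -1.   ] w 0.0134 F [ 1.2  0.3 -3.3]
shift x 187.6 y -131.6 z 6.2 mm turn -5.99
520 378 416 148 204
603 377 416 163 218
```

Blue is lifted and held. Next I carry it to a point 80 mm before the mouth.

Call:
play_rows(
  plan=[0.005, 0, 0, 0, -6.0, 0.005, 0.0235, -0.014, 0, 0, 0.005, 0.0235, -0.014, 0, 0, 0.005, 0.0235, -0.014, 0, 0, 0.005, 0.0235, -0.014, 0, 0],
)

```text
time: 6.3
ee_pos: [0.5494, -0.1597, 0.1319]
tcp_rot: [-3.139, -0.121, 0.002]
ft_force: [1.3, -0.9, -3.9]
gripper_width: 0.0132
gripper_force: 58.7
```

Call:
play_rows(
  plan=[0.005, 0.0235, -0.014, 0, 0, 0.005, 0.0235, -0.014, 0, 0, 0.005, 0.0235, -0.014, 0, 0, 0.005, 0.0235, -0.014, 0, 0, 0.005, 0, 0, 0, 0],
)

```text
time: 6.8
ee_pos: [0.6402, -0.095, 0.1317]
tcp_rot: [-3.138, -0.125, -0.0]
ft_force: [-0.7, 0.1, -2.9]
gripper_width: 0.0127
gripper_force: 58.8
```

Call:
play_rows(
  plan=[0.005, 0, 0, 0, 0, 0.005, 0, 0, 0, 0],
)

```text
time: 7.0
ee_pos: [0.6375, -0.0978, 0.1319]
tcp_rot: [-3.139, -0.121, 0.003]
ft_force: [0.7, 0.3, -2.0]
gripper_width: 0.013
gripper_force: 58.8
```

Run:
```python
from h import *
err(.6383,-.0982,.125,4.4)
m,xs,ys=fin(*BL,box=(285,90,380,240));print(len(xs),xs.min(),xs.max(),ys.min(),ys.max())
P=arm.sense()['ee_pos'];print('expect fin top/bottom',proj('scene',[P[0],P[1],.205]),proj('top',[P[0],P[1],.205]))
s=arm.snapshot('scene')[:,:,::-1];t=arm.snapshot('top')[:,:,::-1];cv2.imwrite('pics/s3.png',s);cv2.imwrite('pics/t3.png',t)
w=arm.snapshot('wrist')[:,:,::-1];cv2.imwrite('pics/w3.png',w)
c=lambda s,x,y,w,h,k:cv2.resize(s[y:y+h,x:x+w],(w*k,h*k),interpolation=cv2.INTER_CUBIC)
cv2.imwrite('pics/c7.png',np.vstack([np.hstack([c(s,270,110,100,100,4),c(t,300,150,100,100,4)]),cv2.resize(w[:,:],(800,500))[:200]]))
```

```text
t 7.0 pos [ 0.6375 -0.0978  0.1319] hd 4.4 tilt [-0.002  0.    -1.   ] w 0.013 F [ 0.7  0.3 -2. ]
shift x 0.8 y 0.5 z 6.9 mm turn 0.00
499 296 321 153 209
expect fin top/bottom [306.22530635 152.42413132] [348.06573545 177.06618446]
```

View pics/c7.png

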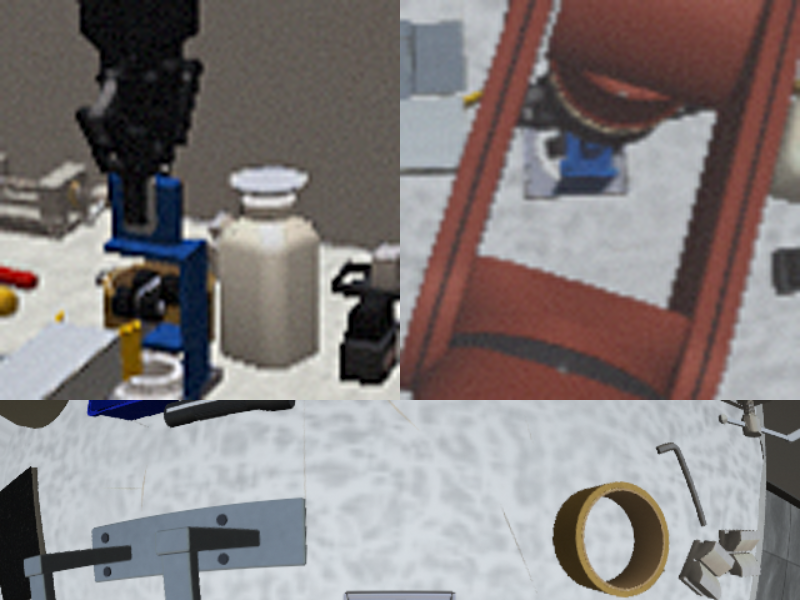

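The scene view shows blue hanging plumb behind the yellow flare at (130,345), with its fin at the height I expected. Next I check the mouth's lateral position with numbers from the wrist image.

```bash
cat >> h.py <<'E'
def fray(uv,Q):
    K=Q['intrinsics'];d=np.array(uv,float)-K[:2,2];r=np.hypot(*d);t=r/K[0,0]
    return Q['pose'][:3,3],Q['pose'][:3,:3]@np.r_[np.sin(t)*d/r,np.cos(t)]
def fonz(uv,z,Q):
    o,d=fray(uv,Q);return o+d*(z-o[2])/d[2]
E
python3 - <<'E'
from h import *
Q=arm.camera_params('wrist');w=cv2.imread('pics/w3.png');h=cv2.cvtColor(w,cv2.COLOR_BGR2HSV)
u=np.array([-.0767,.997]);n=np.array([.997,.0767]);m0=np.array([.6322,-.0184])
loc=lambda p:np.round([1e3*(p[:2]-m0)@n,1e3*(p[:2]-m0)@u],1)
for nm,m in(('yel',cv2.inRange(h,(18,150,80),(32,255,255))),('blue',cv2.inRange(h,*BL))):
    k,l,st,c=cv2.connectedComponentsWithStats(m)
    for i in range(1,k):
        if st[i,4]>15:
            ys,xs=np.nonzero(l==i);H=cv2.convexHull(np.c_[xs,ys].astype(np.int32))
            q=cv2.approxPolyDP(H,2,True)[:,0]
            print(nm,st[i],[ (tuple(int(a) for a in v),*loc(fonz(v,.131 if nm=='yel' else .205,Q))) for v in q])
# yellow in top0 / both edges
t=cv2.imread('pics/top0.png');h=cv2.cvtColor(t,cv2.COLOR_BGR2HSV);m=cv2.inRange(h,(18,100,80),(32,255,255));m[:165]=0;m[200:]=0;m[:,:310]=0;m[:,330:]=0
k,l,st,c=cv2.connectedComponentsWithStats(m)
for i in range(1,k): print('top yel',st[i],c[i],loc(onz('top',c[i],.131)))
E
```

```text
yel [194 169  38  23 267] [((231, 169), np.float64(37.8), np.float64(-25.0)), ((217, 183), np.float64(29.2), np.float64(-15.1)), ((195, 190), np.float64(24.8), np.float64(0.5)), ((194, 187), np.float64(26.8), np.float64(1.0)), ((201, 182), np.float64(30.0), np.float64(-4.3))]
yel [203 233  35  30 634] [((237, 239), np.float64(-8.3), np.float64(-25.2)), ((224, 262), np.float64(-25.6), np.float64(-14.1)), ((203, 254), np.float64(-20.2), np.float64(0.6)), ((203, 250), np.float64(-17.1), np.float64(0.1)), ((217, 233), np.float64(-4.4), np.float64(-11.8))]
yel [  0 313   9   8  21] [((8, 320), np.float64(-143.3), np.float64(326.3)), ((0, 313), np.float64(-136.3), np.float64(343.6))]
blue [ 70   0  67  16 816] [((136, 0), np.float64(121.5), np.float64(-6.6)), ((130, 9), np.float64(118.0), np.float64(-3.9)), ((108, 15), np.float64(118.3), np.float64(7.8)), ((70, 11), np.float64(127.2), np.float64(32.5)), ((71, 0), np.float64(133.0), np.float64(32.8))]
blue [ 291  198   58  135 5247] [((344, 199), np.float64(39.4), np.float64(-88.0)), ((348, 203), np.float64(37.9), np.float64(-89.5)), ((347,
[... 231 characters left out ...]
, np.float64(-74.4)), ((306, 325), np.float64(-17.5), np.float64(-73.2)), ((292, 239), np.float64(23.8), np.float64(-68.7)), ((291, 203), np.float64(37.9), np.float64(-68.8)), ((295, 199), np.float64(39.4), np.float64(-70.2))]
blue [517 295  22  40 237] [((529, 295), np.float64(-10.2), np.float64(-183.9)), ((538, 302), np.float64(-15.9), np.float64(-192.5)), ((531, 325), np.float64(-31.2), np.float64(-193.7)), ((520, 334), np.float64(-36.3), np.float64(-187.8)), ((517, 332), np.float64(-34.3), np.float64(-184.8)), ((520, 297), np.float64(-10.6), np.float64(-178.0))]
top yel [316 172   5   4  11] [318.18181818 173.72727273] [25.4 -7. ]
top yel [317 191   6   3  10] [319.2 191.8] [-24.2  -7. ]
```

Call:
play_rows(
  plan=[0.005, 0.001, 0, 0.0065, 0, 0.005, 0, -0.015, 0, 0, 0.005, 0, -0.015, 0, 0, 0.005, 0, -0.01, 0, 0, 0.005, 0, -0.01, 0, 0],
)

```text
time: 7.7
ee_pos: [0.6356, -0.0459, 0.1264]
tcp_rot: [-3.139, -0.123, -0.0]
ft_force: [-0.5, 0.1, -2.7]
gripper_width: 0.0131
gripper_force: 58.9
```

Call:
play_rows(
  plan=[0.005, 0, -0.008, 0, 0, 0.005, 0, -0.008, 0, 0, 0.005, 0, -0.008, 0, 0, 0.005, 0, -0.008, 0, 0, 0.005, 0, -0.008, 0, 0],
)

```text
time: 8.2
ee_pos: [0.6325, -0.0071, 0.1263]
tcp_rot: [-3.139, -0.121, 0.0]
ft_force: [1.2, 0.1, -2.8]
gripper_width: 0.0128
gripper_force: 58.9
```

Run:
```python
from h import *
err(.6183,.175,.125,4.4)
```

```text
t 8.2 pos [ 0.6325 -0.0071  0.1263] hd 4.4 tilt [-0.  0. -1.] w 0.0128 F [ 1.2  0.1 -2.8]
shift x -0.2 y -182.7 z 1.3 mm turn 0.00
```

Call:
play_rows(
  plan=[0.005, 0, -0.01, 0, 0, 0.005, 0, -0.02, 0, 0, 0.005, 0, -0.02, 0, 0, 0.005, 0, -0.02, 0, 0, 0.005, 0, -0.02, 0, 0],
)

```text
time: 8.7
ee_pos: [0.6255, 0.0833, 0.1263]
tcp_rot: [-3.139, -0.121, -0.0]
ft_force: [1.0, 1.1, -2.5]
gripper_width: 0.0131
gripper_force: 58.9
```

Call:
play_rows(
  plan=[0.005, 0, -0.02, 0, 0, 0.005, 0, -0.02, 0, 0, 0.005, 0, -0.02, 0, 0, 0.005, 0, -0.015, 0, 0, 0.005, 0, -0.005, 0, 0],
)

```text
time: 9.2
ee_pos: [0.6192, 0.1636, 0.1263]
tcp_rot: [-3.139, -0.124, 0.0]
ft_force: [0.4, -0.8, -2.7]
gripper_width: 0.0131
gripper_force: 58.9
```

Run:
```python
from h import *
err(.6183,.175,.125,4.4)
```

```text
t 9.2 pos [0.6192 0.1636 0.1263] hd 4.51 tilt [-0.  0. -1.] w 0.0131 F [ 0.4 -0.8 -2.7]
shift x 0.0 y -11.4 z 1.3 mm turn 0.11
```

Now I creep forward in small steps until I feel the end plate.

Call:
play_rows(
  plan=[0.005, 0, -0.003, 0, 0, 0.005, 0, -0.003, 0, 0, 0.005, 0, -0.002, 0, 0, 0.005, 0, -0.002, 0, 0],
)

```text
time: 9.6
ee_pos: [0.6188, 0.1713, 0.1263]
tcp_rot: [3.139, 0.12, -0.0]
ft_force: [0.1, 0.1, -2.5]
gripper_width: 0.0133
gripper_force: 58.9
```

Call:
play_rows(
  plan=[0.005, 0, -0.002, 0, 0, 0.005, 0, -0.001, 0, 0, 0.005, 0, 0, 0, 0],
)

```text
time: 9.9
ee_pos: [0.6185, 0.1748, 0.1263]
tcp_rot: [-3.139, -0.121, -0.0]
ft_force: [-0.2, 0.6, -2.5]
gripper_width: 0.0132
gripper_force: 58.9
```

Call:
play_rows(
  plan=[0.005, 0, -0.0015, 0, 0, 0.005, 0, -0.0015, 0, 0, 0.005, 0, 0, 0, 0],
)

```text
time: 10.2
ee_pos: [0.6186, 0.1758, 0.1265]
tcp_rot: [3.136, 0.12, 0.0]
ft_force: [0.9, -6.2, -0.5]
gripper_width: 0.013
gripper_force: 59.3
```

Call:
play_rows(
  plan=[0.005, 0, -0.0015, 0, 0, 0.005, 0, -0.0015, 0, 0, 0.005, 0, 0, 0, 0],
)

```text
time: 10.5
ee_pos: [0.6186, 0.1763, 0.1267]
tcp_rot: [3.132, 0.12, 0.0]
ft_force: [-0.4, -13.2, -0.2]
gripper_width: 0.0135
gripper_force: 59.6
```

Contact with the end plate. I ease back, lower onto the lips and release, watching the forces.

Call:
play_rows(
  plan=[0.005, 0, 0.003, 0.001, 0, 0.005, 0, 0, 0.001, 0, 0.005, 0, 0, 0.001, 0, 0.005, 0, 0, 0, 0],
)

```text
time: 10.9
ee_pos: [0.6191, 0.1758, 0.1242]
tcp_rot: [3.136, 0.12, 0.002]
ft_force: [0.2, -7.3, 2.0]
gripper_width: 0.0133
gripper_force: 59.8
```

Call:
play_rows(
  plan=[0.05, 0, 0, 0, 0, 0.05, 0, 0, 0, 0, 0.05, 0, 0, 0, 0, 0.05, 0, 0, 0, 0],
)

```text
time: 11.3
ee_pos: [0.6183, 0.1783, 0.1234]
tcp_rot: [-3.139, -0.122, -0.0]
ft_force: [-0.4, -0.5, 0.3]
gripper_width: 0.05
gripper_force: 0.0
```

Call:
play_rows(
  plan=[0.05, 0, 0, -0.01, 0, 0.05, 0, 0, -0.03, 0, 0.05, 0, 0, -0.04, 0, 0.05, 0, 0, -0.03, 0, 0.05, 0, 0, 0, 0],
)

```text
time: 11.8
ee_pos: [0.6215, 0.1786, 0.241]
tcp_rot: [-3.138, -0.121, -0.017]
ft_force: [1.0, 0.1, 0.3]
gripper_width: 0.0497
gripper_force: 0.0
```

Run:
```python
from h import *
err(.4617,.1634,.22,-25)
m,xs,ys=fin(*BL,box=(225,140,290,290));print(len(xs),xs.min(),xs.max(),ys.min(),ys.max())
c=(.6173,.175)
print('expected fin top',[proj('scene',[c[0]+a,c[1]+b,.195]).round(1) for a in(-.025,.025) for b in(-.007,.007)])
top=ys<ys.min()+4;print(xs[top].min(),xs[top].max())
im=cv2.cvtColor(arm.snapshot('top'),cv2.COLOR_RGB2HSV);m=cv2.inRange(im,*BL)[160:215,222:300];ys,xs=np.nonzero(m)
if len(xs):print('top',len(xs),cv2.minAreaRect(np.c_[xs+222,ys+160].astype(np.float32)),[proj('top',[c[0]+a,c[1]+b,.195]).round(1) for a in(-.025,.025) for b in(-.007,.007)])
```

```text
t 11.8 pos [0.6215 0.1786 0.241 ] hd 4.43 tilt [ 0.011  0.002 -1.   ] w 0.0497 F [1.  0.1 0.3]
shift x -138.4 y 81.3 z 21.0 mm turn 29.43
1247 225 269 193 268
expected fin top [array([257.9, 199.8]), array([253.7, 202.5]), array([238.9, 195.1]), array([234.6, 197.7])]
225 234
top 122 ((243.71998596191406, 188.54000854492188), (20.223255157470703, 10.040916442871094), 81.8698959350586) [array([242.4, 192.9]), array([236.8, 192.8]), array([243.2, 173.4]), array([237.6, 173.3])]
```

Call:
play_rows(
  plan=[0.05, 0, 0, 0, 7.4, 0.05, 0, 0, 0, 7.4, 0.06, 0, 0, 0, 7.3, 0.06, 0, 0, 0, 7.3, 0.06, -0.0345, 0.0205, 0, 0],
)

```text
time: 12.4
ee_pos: [0.5789, 0.1733, 0.2288]
tcp_rot: [3.064, -0.686, -0.008]
ft_force: [0.2, 0.8, 0.0]
gripper_width: 0.0601
gripper_force: 0.0
```

Call:
play_rows(
  plan=[0.06, -0.0345, 0.0205, 0, 0, 0.06, -0.0345, 0.0205, 0, 0, 0.06, -0.0345, 0.0205, 0, 0, 0.06, 0, 0, 0, 0, 0.06, 0, 0, 0, 0],
)

```text
time: 12.9
ee_pos: [0.4576, 0.1618, 0.2324]
tcp_rot: [3.067, -0.679, -0.001]
ft_force: [0.7, -0.2, 0.8]
gripper_width: 0.0601
gripper_force: 0.0
```

Run:
```python
from h import *
err(.4617,.1634,.087,-25)
Q=arm.camera_params('wrist');w=arm.snapshot('wrist');h=cv2.cvtColor(w,cv2.COLOR_RGB2HSV)
cv2.imwrite('pics/w4.png',w[:,:,::-1])
m=cv2.inRange(h,*OR);k,l,st,c=cv2.connectedComponentsWithStats(m);i=1+np.argmax(st[1:,4]);print(st[i])
ys,xs=np.nonzero(l==i);q=cv2.approxPolyDP(cv2.convexHull(np.c_[xs,ys].astype(np.int32)),2,True)[:,0]
p=np.radians(-25);n=np.array([np.cos(p),np.sin(p)]);u=np.array([-n[1],n[0]]);m0=np.array([.4617,.1634])
for v in q:
    for z in(.16,.115):
        P=fonz(v,z,Q)[:2];print(v,z,np.round(1e3*np.array([(P-m0)@n,(P-m0)@u]),1),end=' ')
    print()
# bright vs dark: fin-top edges on the image rows
g=cv2.cvtColor(w,cv2.COLOR_RGB2GRAY)
for y in range(int(q[:,1].min())+3,int(q[:,1].max()),12):
    r=np.nonzero(l[y]==i)[0];print(y,r.min(),r.max(),g[y,r.min():r.max()+1:2])
```

```text
t 12.9 pos [0.4576 0.1618 0.2324] hd -24.96 tilt [-0.001 -0.    -1.   ] w 0.0601 F [ 0.7 -0.2  0.8]
shift x 3.0 y -3.2 z 145.4 mm turn 0.04
[ 297  158   35   63 1868]
[331 216] 0.16 [-19.3 -12.6] [331 216] 0.115 [-34.7 -14.3] 
[317 220] 0.16 [-23.   -0.5] [317 220] 0.115 [-39.   -0.1] 
[297 216] 0.16 [-19.4  16.7] [297 216] 0.115 [-34.7  20.2] 
[299 158] 0.16 [30.8 14.2] [299 158] 0.115 [24.4 17.2] 
[328 158] 0.16 [30.8 -9.6] [328 158] 0.115 [ 24.4 -10.8] 
161 298 328 [106 153 151 152 134  52  51  50  50  50  44  85 151 151 151 134]
173 299 328 [133 150 149 100 126 138 141 145 149 137 117 125 150 150 149]
185 299 328 [ 98 148 147 104 126 138 143 146 147 137 119 125 148 149 148]
197 300 328 [138 146 128 108 131 141 143 145 143 124  84 147 148 147 123]
209 299 330 [ 78 147 145 122 121 137 142 141 141 135 118 102 146 146 146  58]
```

Call:
play_rows(
  plan=[0.06, 0.004, -0.006, 0.03, 0, 0.06, 0, 0, 0.035, 0, 0.06, 0, 0, 0.035, 0, 0.06, 0, 0, 0.025, 0, 0.06, 0, 0, 0.02, 0],
)

```text
time: 13.45
ee_pos: [0.4646, 0.1653, 0.0856]
tcp_rot: [3.066, -0.68, -0.004]
ft_force: [-0.2, 0.0, 0.2]
gripper_width: 0.0604
gripper_force: 0.0
```

Call:
play_rows(
  plan=[0.06, 0, 0, 0, 0, 0.03, 0, 0, 0, 0, 0.005, 0, 0, 0, 0, 0.005, 0, 0, 0, 0, 0.005, 0, 0, 0, 0],
)

```text
time: 13.95
ee_pos: [0.4658, 0.1655, 0.0897]
tcp_rot: [-3.067, 0.679, -0.004]
ft_force: [-0.2, -1.5, 3.6]
gripper_width: 0.0135
gripper_force: 59.3
```

Call:
play_rows(
  plan=[0.005, 0, 0, 0, 0, 0.005, 0, 0, 0, 0, 0.005, 0, 0, 0, 0],
)

```text
time: 14.25
ee_pos: [0.4658, 0.1655, 0.0897]
tcp_rot: [-3.067, 0.679, -0.004]
ft_force: [-0.1, -2.3, 5.3]
gripper_width: 0.0131
gripper_force: 59.5
```

Orange is gripped. Next: lift it 45 mm, turn it to the rail's heading, and go round between the oiler and the rail.

Call:
play_rows(
  plan=[0.005, 0, 0, -0.01, 0, 0.005, 0, 0, -0.01, 0, 0.005, 0, 0, -0.01, 0, 0.005, 0, 0, -0.015, 0, 0.005, 0, 0, 0, -5.0],
)

```text
time: 14.75
ee_pos: [0.4664, 0.166, 0.1363]
tcp_rot: [-3.093, 0.543, -0.006]
ft_force: [0.5, 0.2, -2.0]
gripper_width: 0.0135
gripper_force: 58.6
```

Call:
play_rows(
  plan=[0.005, 0, 0, 0, -6.1, 0.005, 0, 0, 0, -6.1, 0.005, 0, 0, 0, -6.1, 0.005, 0, 0, 0, -6.1, 0.005, 0, 0, 0, 0],
)

```text
time: 15.25
ee_pos: [0.4647, 0.1656, 0.1338]
tcp_rot: [-3.139, -0.123, -0.0]
ft_force: [0.3, -0.2, -3.1]
gripper_width: 0.0132
gripper_force: 58.5
```

Run:
```python
from h import *
err(.515,-.1,.1347,4.4)
m,xs,ys=fin(*OR,box=(270,170,370,320));print(len(xs),xs.min(),xs.max(),ys.min(),ys.max())
P=arm.sense()['ee_pos'];print(proj('scene',[P[0],P[1],.205]))
```

```text
t 15.25 pos [0.4647 0.1656 0.1338] hd 4.48 tilt [ 0.  0. -1.] w 0.0132 F [ 0.3 -0.2 -3.1]
shift x 29.8 y 268.7 z -0.9 mm turn 0.08
984 270 368 184 282
[311.75341437 207.76284236]
```

Call:
play_rows(
  plan=[0.005, 0.0035, 0.03, 0, 0, 0.005, 0.0035, 0.03, 0, 0, 0.005, 0.0035, 0.03, 0, 0, 0.005, 0.0035, 0.03, 0, 0, 0.005, 0.0035, 0.03, 0, 0],
)

```text
time: 15.8
ee_pos: [0.4939, 0.0162, 0.1337]
tcp_rot: [-3.139, -0.116, -0.001]
ft_force: [-0.4, 0.1, -3.1]
gripper_width: 0.013
gripper_force: 59.5
```

Call:
play_rows(
  plan=[0.005, 0.0035, 0.03, 0, 0, 0.005, 0.0035, 0.03, 0, 0, 0.005, 0.0035, 0.03, 0, 0, 0.005, 0.0025, 0.0285, 0, 0, 0.005, 0, 0, 0, 0],
)

```text
time: 16.3
ee_pos: [0.5164, -0.1032, 0.1338]
tcp_rot: [3.138, 0.111, 0.001]
ft_force: [0.3, 1.3, -3.4]
gripper_width: 0.0132
gripper_force: 59.6
```

Call:
play_rows(
  plan=[0.005, 0.024, 0.0015, 0, 0, 0.005, 0.025, 0.0015, 0, 0, 0.005, 0.025, 0.0015, 0, 0, 0.005, 0.025, 0.0015, 0, 0, 0.005, 0.024, 0.0015, 0, 0],
)

```text
time: 16.8
ee_pos: [0.6398, -0.0969, 0.1332]
tcp_rot: [-3.139, -0.118, 0.001]
ft_force: [0.5, 0.4, -3.2]
gripper_width: 0.0135
gripper_force: 59.6
```

Call:
play_rows(
  plan=[0.005, 0, 0, 0, 0, 0.005, 0, 0, 0, 0, 0.005, 0, 0, 0, 0],
)

```text
time: 17.1
ee_pos: [0.6381, -0.0973, 0.133]
tcp_rot: [-3.139, -0.12, 0.002]
ft_force: [0.2, 0.1, -2.5]
gripper_width: 0.0131
gripper_force: 59.6
```

Run:
```python
from h import *
err(.6388,-.0982,.127,4.4)
Q=arm.camera_params('wrist');w=arm.snapshot('wrist');h=cv2.cvtColor(w,cv2.COLOR_RGB2HSV);cv2.imwrite('pics/w5.png',w[:,:,::-1])
u=np.array([-.0767,.997]);n=np.array([.997,.0767]);m0=np.array([.6322,-.0184])
loc=lambda p:[round(1e3*float((p[:2]-m0)@n),1),round(1e3*float((p[:2]-m0)@u),1)]
for nm,m,z in(('yel',cv2.inRange(h,(22,150,80),(32,255,255)),.131),('or',cv2.inRange(h,*OR),.205)):
    m[:,:150]=0
    k,l,st,c=cv2.connectedComponentsWithStats(m)
    for i in range(1,k):
        if st[i,4]>60:
            ys,xs=np.nonzero(l==i);q=cv2.approxPolyDP(cv2.convexHull(np.c_[xs,ys].astype(np.int32)),2,True)[:,0]
            print(nm,st[i],[ (tuple(int(a) for a in v),*loc(fonz(v,z,Q))) for v in q])
m,xs,ys=fin(*OR,box=(280,90,380,240));print(len(xs),xs.min(),xs.max(),ys.min(),ys.max())
P=arm.sense()['ee_pos'];print(proj('scene',[P[0],P[1],.205]))
```

```text
t 17.1 pos [ 0.6381 -0.0973  0.133 ] hd 4.38 tilt [-0.001  0.    -1.   ] w 0.0131 F [ 0.2  0.1 -2.5]
shift x 0.7 y 0.9 z 6.0 mm turn -0.02
yel [196 169  36  24 231] [((231, 169), 37.9, -24.2), ((218, 183), 29.2, -15.0), ((197, 192), 23.5, 0.0), ((196, 186), 27.4, 0.3)]
yel [204 233  35  30 585] [((238, 239), -8.3, -25.1), ((226, 262), -25.6, -14.8), ((204, 254), -20.2, 0.6), ((219, 233), -4.3, -12.4)]
or [ 292  204   57  133 4949] [((346, 205), 37.3, -88.0), ((347, 239), 23.9, -88.8), ((334, 329), -19.8, -84.8), ((329, 335), -23.4, -82.6), ((310, 335), -23.4, -74.1), ((306, 329), -19.8, -72.4), ((292, 233), 26.3, -68.1), ((292, 207), 36.5, -68.4), ((302, 204), 37.7, -72.0)]
611 296 374 153 233
[305.96448531 152.42715393]
```

Call:
play_rows(
  plan=[0.005, 0.0025, 0, 0.006, 0, 0.005, 0, -0.015, 0, 0, 0.005, 0, -0.015, 0, 0, 0.005, 0, -0.01, 0, 0, 0.005, 0, -0.01, 0, 0],
)

```text
time: 17.7
ee_pos: [0.6375, -0.0463, 0.1274]
tcp_rot: [-3.139, -0.123, -0.0]
ft_force: [0.1, 0.2, -2.6]
gripper_width: 0.0132
gripper_force: 59.6
```

Call:
play_rows(
  plan=[0.005, 0, -0.008, 0, 0, 0.005, 0, -0.008, 0, 0, 0.005, 0, -0.008, 0, 0, 0.005, 0, -0.008, 0, 0, 0.005, 0, -0.008, 0, 0],
)

```text
time: 18.2
ee_pos: [0.6345, -0.0074, 0.1273]
tcp_rot: [3.139, 0.121, 0.0]
ft_force: [0.2, 0.2, -2.9]
gripper_width: 0.0131
gripper_force: 59.6
```

Run:
```python
from h import *
# target: head 76 mm behind the blue contact pose TCP (.6186,.1755)
err(.6186+.0767*.076,.1755-.997*.076,.126,4.4)
```

```text
t 18.2 pos [ 0.6345 -0.0074  0.1273] hd 4.41 tilt [ 0. -0. -1.] w 0.0131 F [ 0.2  0.2 -2.9]
shift x -1.9 y -107.6 z 1.3 mm turn 0.01
```

Call:
play_rows(
  plan=[0.005, 0, -0.015, 0, 0, 0.005, 0, -0.02, 0, 0, 0.005, 0, -0.02, 0, 0, 0.005, 0, -0.02, 0, 0, 0.005, 0, -0.015, 0, 0],
)

```text
time: 18.7
ee_pos: [0.6273, 0.0838, 0.1273]
tcp_rot: [-3.139, -0.122, 0.0]
ft_force: [0.4, 0.1, -2.2]
gripper_width: 0.0129
gripper_force: 59.6
```

Call:
play_rows(
  plan=[0.005, 0, -0.005, 0, 0, 0.005, 0, -0.003, 0, 0, 0.005, 0, -0.003, 0, 0, 0.005, 0, -0.002, 0, 0, 0.005, 0, 0, 0, 0],
)

```text
time: 19.2
ee_pos: [0.6267, 0.0944, 0.1273]
tcp_rot: [3.139, 0.12, -0.0]
ft_force: [-0.7, 0.9, -2.6]
gripper_width: 0.013
gripper_force: 59.6
```

Call:
play_rows(
  plan=[0.005, 0, -0.0015, 0, 0, 0.005, 0, -0.0015, 0, 0, 0.005, 0, 0, 0, 0],
)

```text
time: 19.5
ee_pos: [0.6264, 0.0978, 0.1273]
tcp_rot: [-3.139, -0.121, 0.0]
ft_force: [0.4, -0.3, -2.4]
gripper_width: 0.0132
gripper_force: 59.6
```

Call:
play_rows(
  plan=[0.005, 0, -0.0015, 0, 0, 0.005, 0, -0.0015, 0, 0, 0.005, 0, 0, 0, 0],
)

```text
time: 19.8
ee_pos: [0.6262, 0.1008, 0.1273]
tcp_rot: [3.139, 0.121, 0.0]
ft_force: [0.9, -1.6, -2.4]
gripper_width: 0.0132
gripper_force: 59.5
```

Call:
play_rows(
  plan=[0.005, 0, -0.0015, 0, 0, 0.005, 0, -0.0015, 0, 0, 0.005, 0, 0, 0, 0],
)

```text
time: 20.1
ee_pos: [0.6259, 0.1039, 0.1272]
tcp_rot: [3.139, 0.121, -0.0]
ft_force: [-0.7, -1.2, -3.7]
gripper_width: 0.0135
gripper_force: 59.5
```

Call:
play_rows(
  plan=[0.005, 0, -0.0015, 0, 0, 0.005, 0, -0.0015, 0, 0, 0.005, 0, 0, 0, 0],
)

```text
time: 20.4
ee_pos: [0.6257, 0.107, 0.1273]
tcp_rot: [-3.139, -0.121, 0.0]
ft_force: [0.0, -1.2, -4.1]
gripper_width: 0.0131
gripper_force: 59.5
```

Run:
```python
from h import *
err(.6244,.0997,.126,4.4)
s=arm.snapshot('scene');cv2.imwrite('pics/s6.png',s[:,:,::-1]);h=cv2.cvtColor(s,cv2.COLOR_RGB2HSV)
c=np.array([.6173,.175])
for nm,L,pt,box in(('bl',BL,c,(225,150,275,300)),('or',OR,c+np.array([.0767,-.997])*.076,(240,140,300,300))):
    x0,y0,x1,y1=box;m=cv2.inRange(h,*L)[y0:y1,x0:x1]
    k,l,st,_=cv2.connectedComponentsWithStats(m)
    for i in range(1,k):
        if st[i,4]>20:print(nm,st[i][:4]+[x0,y0,0,0],st[i,4])
    u=np.array([-.0767,.997]);n=np.array([.997,.0767])
    for a,b,z,t in((-.025,.007,.195,'fin front top'),(.025,.007,.195,'fin back top'),(-.036,.018,.1,'front plate +y edge'),(-.036,-.018,.1,'front plate -y edge')):
        q=pt+n*a+u*b;print(t,proj('scene',[*q,z]).round(1))
```

```text
t 20.4 pos [0.6257 0.107  0.1273] hd 4.43 tilt [-0.  0. -1.] w 0.0131 F [ 0.  -1.2 -4.1]
shift x -1.8 y 7.2 z 1.3 mm turn 0.03
bl [225 193  43  76] 1299
fin front top [254.5 202.1]
fin back top [234.2 198.1]
front plate +y edge [260.3 245.7]
front plate -y edge [269.3 237.5]
or [260 184  26  68] 706
fin front top [273.8 187.8]
fin back top [254.5 184.3]
front plate +y edge [278.6 228.9]
front plate -y edge [286.5 221.7]
```

Call:
play_rows(
  plan=[0.005, 0, -0.0015, 0, 0, 0.005, 0, -0.0015, 0, 0, 0.005, 0, 0, 0, 0],
)

```text
time: 20.75
ee_pos: [0.6255, 0.11, 0.1273]
tcp_rot: [-3.139, -0.121, -0.0]
ft_force: [-0.0, -0.6, -3.1]
gripper_width: 0.0132
gripper_force: 59.5
```

Run:
```python
from h import *
err(.6244,.0997,.126,4.4)
o=cv2.cvtColor(cv2.imread('pics/s6.png'),cv2.COLOR_BGR2HSV)
def cols(h,L,rows,x0,x1):
    m=cv2.inRange(h,*L);return [(r,(np.nonzero(m[r,x0:x1])[0]+x0)[[0,-1]].tolist()) for r in rows if m[r,x0:x1].any()]
h=cv2.cvtColor(arm.snapshot('scene'),cv2.COLOR_RGB2HSV)
for hh in(o,h):
    print('blue',cols(hh,BL,range(194,270,6),228,285));print('or',cols(hh,OR,range(186,256,8),240,300))
w=arm.snapshot('wrist');cv2.imwrite('pics/w6.png',w[:,:,::-1]);Q=arm.camera_params('wrist');hw=cv2.cvtColor(w,cv2.COLOR_RGB2HSV)
u=np.array([-.0767,.997]);n=np.array([.997,.0767]);m0=np.array([.6322,-.0184])
loc=lambda p:[round(1e3*float((p[:2]-m0)@n),1),round(1e3*float((p[:2]-m0)@u),1)]
for nm,m,z in(('bl',cv2.inRange(hw,*BL),.195),('or',cv2.inRange(hw,*OR),.195),('red',cv2.inRange(hw,(0,150,80),(3,255,255))|cv2.inRange(hw,(172,150,80),(180,255,255)),.131)):
    k,l,st,c=cv2.connectedComponentsWithStats(m)
    for i in range(1,k):
        if st[i,4]>100:
            ys,xs=np.nonzero(l==i);q=cv2.approxPolyDP(cv2.convexHull(np.c_[xs,ys].astype(np.int32)),2,True)[:,0]
            print(nm,st[i],[ (tuple(int(a) for a in v),*loc(fonz(v,z,Q))) for v in q])
```

```text
t 20.75 pos [0.6255 0.11   0.1273] hd 4.43 tilt [ 0.  0. -1.] w 0.0132 F [-0.  -0.6 -3.1]
shift x -1.8 y 10.2 z 1.3 mm turn 0.03
blue [(194, [228, 228]), (200, [228, 259]), (206, [228, 258]), (212, [228, 258]), (218, [236, 266]), (224, [257, 266]), (230, [257, 266]), (236, [258, 266]), (242, [258, 267]), (248, [253, 266]), (254, [258, 267]), (260, [258, 267]), (266, [260, 263])]
or [(186, [254, 272]), (194, [255, 273]), (202, [260, 274]), (210, [266, 283]), (218, [274, 283]), (226, [275, 283]), (234, [269, 284]), (242, [277, 285]), (250, [279, 281])]
blue [(194, [228, 242]), (200, [228, 260]), (206, [228, 259]), (212, [228, 259]), (218, [237, 266]), (224, [258, 267]), (230, [258, 267]), (236, [258, 267]), (242, [258, 266]), (248, [253, 266]), (254, [258, 266]), (260, [258, 266]), (266, [259, 259])]
or [(186, [264, 268]), (194, [254, 273]), (202, [264, 273]), (210, [263, 282]), (218, [274, 283]), (226, [274, 282]), (234, [269, 282]), (242, [276, 284]), (250, [278, 280])]
bl [456   0  37   7 143] [((492, 0), 125.6, 59.3), ((476, 6), 121.1, 67.4), ((456, 0), 121.9, 76.3)]
bl [ 189  200 
[... 297 characters left out ...]
), -35.1, -71.5), ((596, 320), -43.2, -59.1), ((608, 283), -13.4, -55.0)]
or [ 293  205   55  132 4917] [((345, 205), 39.3, 119.5), ((347, 238), 25.7, 118.3), ((334, 329), -20.1, 122.5), ((329, 335), -23.8, 124.7), ((310, 335), -23.8, 133.5), ((306, 329), -20.1, 135.3), ((293, 238), 25.7, 139.6), ((293, 207), 38.5, 139.2)]
red [615   0  25  42 401] [((639, 0), 217.9, -168.6), ((621, 41), 162.1, -123.1), ((616, 37), 163.5, -115.2), ((615, 2), 198.0, -120.7)]
red [  0  28  10  44 173] [((7, 71), 139.0, 398.9), ((0, 28), 185.6, 419.1), ((6, 32), 177.5, 405.9)]
red [167 192  18  69 611] [((184, 260), -19.4, 221.5), ((176, 258), -18.3, 227.6), ((167, 195), 26.4, 227.0), ((175, 192), 28.4, 220.7)]
```

The blue fin and tray shifted in opposite directions while the force stayed small. Blue is home, and orange is only rocking it at tray level, so I back orange off about 11 mm to the touching distance.

Call:
play_rows(
  plan=[0.005, 0, 0.004, 0, 0, 0.005, 0, 0.004, 0, 0, 0.005, 0, 0.004, 0, 0, 0.005, 0, 0.001, 0, 0, 0.005, 0, 0, 0, 0],
)

```text
time: 21.35
ee_pos: [0.6265, 0.0966, 0.1273]
tcp_rot: [-3.139, -0.12, 0.0]
ft_force: [-1.0, 0.8, -3.8]
gripper_width: 0.0133
gripper_force: 59.6
```

Run:
```python
from h import *
err(.6244,.0997,.126,4.4)
def cols(h,L,rows,x0,x1):
    m=cv2.inRange(h,*L);return [(r,(np.nonzero(m[r,x0:x1])[0]+x0)[[0,-1]].tolist()) for r in rows if m[r,x0:x1].any()]
h=cv2.cvtColor(arm.snapshot('scene'),cv2.COLOR_RGB2HSV)
print('blue',cols(h,BL,range(194,270,6),228,285));print('or',cols(h,OR,range(186,256,8),240,300))
w=arm.snapshot('wrist');cv2.imwrite('pics/w7.png',w[:,:,::-1]);Q=arm.camera_params('wrist');hw=cv2.cvtColor(w,cv2.COLOR_RGB2HSV)
u=np.array([-.0767,.997]);n=np.array([.997,.0767]);m0=np.array([.6322,-.0184])
loc=lambda p:[round(1e3*float((p[:2]-m0)@n),1),round(1e3*float((p[:2]-m0)@u),1)]
for nm,m,z in(('bl',cv2.inRange(hw,*BL),.195),('or',cv2.inRange(hw,*OR),.195),('red',cv2.inRange(hw,(0,150,80),(3,255,255))|cv2.inRange(hw,(172,150,80),(180,255,255)),.131)):
    m[:,:120]=0;m[:,400:]=0
    k,l,st,c=cv2.connectedComponentsWithStats(m)
    for i in range(1,k):
        if st[i,4]>200:
            ys,xs=np.nonzero(l==i);q=cv2.approxPolyDP(cv2.convexHull(np.c_[xs,ys].astype(np.int32)),2,True)[:,0]
            print(nm,st[i],[ (tuple(int(a) for a in v),*loc(fonz(v,z,Q))) for v in q])
```

```text
t 21.35 pos [0.6265 0.0966 0.1273] hd 4.39 tilt [-0.  0. -1.] w 0.0133 F [-1.   0.8 -3.8]
shift x -1.8 y -3.3 z 1.3 mm turn -0.01
blue [(194, [228, 228]), (200, [228, 253]), (206, [228, 255]), (212, [228, 255]), (218, [236, 265]), (224, [244, 265]), (230, [256, 266]), (236, [257, 266]), (242, [258, 267]), (248, [253, 267]), (254, [259, 268]), (260, [260, 267]), (266, [262, 262])]
or [(186, [256, 275]), (194, [257, 276]), (202, [257, 284]), (210, [276, 285]), (218, [277, 285]), (226, [278, 285]), (234, [275, 286]), (242, [279, 286])]
bl [ 134  200  102  116 6521] [((235, 265), 13.0, 151.4), ((228, 278), 6.5, 155.3), ((155, 315), -18.7, 198.6), ((138, 258), 13.5, 199.7), ((135, 231), 26.9, 198.1), ((165, 200), 41.2, 179.6), ((207, 200), 41.2, 160.4)]
or [ 292  205   56  132 4927] [((345, 205), 39.2, 106.4), ((347, 234), 27.4, 105.4), ((334, 329), -20.1, 109.5), ((329, 335), -23.8, 111.7), ((310, 335), -23.8, 120.5), ((306, 329), -20.1, 122.3), ((293, 238), 25.7, 126.5), ((292, 210), 37.2, 126.6), ((295, 205), 39.2, 125.4)]
red [150 189  16  28 209] [((165, 189), 30.4, 214.9), ((160, 211), 15.6, 221.0), ((153, 216), 12.0, 227.3), ((150, 195), 26.5, 227.2)]
```

With orange backed off, blue stands plumb again, its fin at about 193 mm along the rail and home. Orange is at about 116 mm, 77 mm behind it. I lower orange and release.

Call:
play_rows(
  plan=[0.005, 0, 0, 0.001, 0, 0.005, 0, 0, 0.001, 0, 0.005, 0, 0, 0.001, 0, 0.005, 0, 0, 0, 0],
)

```text
time: 21.85
ee_pos: [0.6265, 0.0969, 0.1246]
tcp_rot: [-3.139, -0.121, -0.0]
ft_force: [-1.3, -0.2, -0.1]
gripper_width: 0.0128
gripper_force: 60.2
```

Call:
play_rows(
  plan=[0.045, 0, 0, 0, 0, 0.045, 0, 0, 0, 0, 0.045, 0, 0, 0, 0, 0.045, 0, 0, 0, 0],
)

```text
time: 22.25
ee_pos: [0.6266, 0.0968, 0.1245]
tcp_rot: [3.139, 0.121, 0.001]
ft_force: [-0.2, 0.2, 0.9]
gripper_width: 0.0452
gripper_force: 0.0
```

Call:
play_rows(
  plan=[0.045, 0, 0, -0.01, 0, 0.045, 0, 0, -0.03, 0, 0.045, 0, 0, -0.04, 0, 0.045, 0, 0, -0.03, 0, 0.045, 0, 0, 0, 0],
)

```text
time: 22.75
ee_pos: [0.6298, 0.0969, 0.2419]
tcp_rot: [3.139, 0.121, 0.018]
ft_force: [0.7, 0.8, 0.3]
gripper_width: 0.045
gripper_force: 0.0
```

Run:
```python
from h import *
err(.6244,.0997,.126,4.4)
def cols(h,L,rows,x0,x1):
    m=cv2.inRange(h,*L);return [(r,(np.nonzero(m[r,x0:x1])[0]+x0)[[0,-1]].tolist()) for r in rows if m[r,x0:x1].any()]
h=cv2.cvtColor(arm.snapshot('scene'),cv2.COLOR_RGB2HSV)
print('blue',cols(h,BL,range(194,270,6),228,285));print('or',cols(h,OR,range(180,256,8),240,300))
w=arm.snapshot('wrist');cv2.imwrite('pics/w8.png',w[:,:,::-1]);Q=arm.camera_params('wrist');hw=cv2.cvtColor(w,cv2.COLOR_RGB2HSV)
u=np.array([-.0767,.997]);n=np.array([.997,.0767]);m0=np.array([.6322,-.0184])
loc=lambda p:[round(1e3*float((p[:2]-m0)@n),1),round(1e3*float((p[:2]-m0)@u),1)]
for nm,m,z in(('bl',cv2.inRange(hw,*BL),.195),('or',cv2.inRange(hw,*OR),.195),('red',cv2.inRange(hw,(0,150,80),(3,255,255))|cv2.inRange(hw,(172,150,80),(180,255,255)),.131)):
    m[:,:120]=0;m[:,400:]=0
    k,l,st,c=cv2.connectedComponentsWithStats(m)
    for i in range(1,k):
        if st[i,4]>100:
            ys,xs=np.nonzero(l==i);q=cv2.approxPolyDP(cv2.convexHull(np.c_[xs,ys].astype(np.int32)),2,True)[:,0]
            print(nm,st[i],[ (tuple(int(a) for a in v),*loc(fonz(v,z,Q))) for v in q])
```

```text
t 22.75 pos [0.6298 0.0969 0.2419] hd 4.42 tilt [ 0.011  0.    -1.   ] w 0.045 F [0.7 0.8 0.3]
shift x -5.2 y -3.2 z 115.9 mm turn 0.02
blue [(194, [228, 228]), (200, [228, 253]), (206, [228, 255]), (212, [228, 255]), (218, [235, 265]), (224, [244, 265]), (230, [256, 266]), (236, [257, 265]), (242, [258, 267]), (248, [253, 267]), (254, [259, 268]), (260, [260, 267]), (266, [260, 262])]
or [(180, [253, 267]), (188, [257, 275]), (196, [257, 276]), (204, [257, 284]), (212, [277, 285]), (220, [277, 285]), (228, [275, 285]), (236, [279, 286]), (244, [279, 285])]
bl [259   0  62  21 716] [((320, 9), 152.3, 115.8), ((312, 20), 143.6, 121.5), ((273, 19), 145.4, 149.3), ((259, 9), 154.2, 159.7), ((259, 0), 161.6, 159.9), ((320, 0), 159.7, 115.8)]
bl [ 211  170   52   69 1945] [((253, 233), -15.5, 168.0), ((218, 238), -20.4, 197.5), ((211, 186), 22.4, 199.0), ((219, 171), 33.9, 191.5), ((248, 170), 34.2, 168.8), ((262, 216), -1.4, 159.9)]
or [ 301  172   38   71 2209] [((324, 242), -22.6, 112.6), ((315, 242), -22.6, 119.6), ((301, 234), -15.9, 130.3), ((304, 172), 32.4, 127.3), ((336, 174), 30.9, 104.1), ((338, 234), -15.9, 101.8)]
red [206 168   8  46 174] [((212, 168), 25.6, 220.5), ((213, 176), 17.6, 220.1), ((212, 213), -20.3, 224.7), ((206, 170), 23.8, 227.0)]
```

```bash
python3 -c "
from workcell import arm
print(arm.finish_job())"
```

```text
the job is handed in; nothing more can be done
None
```

Both carriers are on the rail and released, and the job is handed in (no verdict came back): blue measured about 2 mm or less short of home, orange about 76 mm behind it. I did not check the bushes or the standing items by camera at the end; orange briefly rocked blue against the stop before I backed it off.

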